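# Moisture check on a marked panel

### The job

Slide the vise jaw well open by its upright wooden post and leave it open, lift the wooden-handled moisture probe out, and carry it to the panel on the bench. Set its two-stud spring foot on the pencilled ring, the two studs in line with the pencil line and the probe upright, and press gently, until the spring foot is about half way in (about 6 N). Finish while still gripping the probe and pressing it there; leave the other things on the bench where they are.

Things in the scene. Friction and masses are not known exactly. Their poses are not given: they have to be found in the camera images.
- vise: Fixed grey bench vise; base 215 x 100 mm, its origin on the bench surface below the middle of the probe. Its x axis is the slide direction: the fixed jaw is on the +x side, the sliding jaw on the -x side and it opens towards -x. z up. The bed that the probe stands on is 45 mm above the bench; the jaws' tops are at 91 to 95 mm.
- jaw (a joint): Opening of the sliding jaw in m: 0 shut against the probe, 0.035 fully open. About 4 N of friction; it stays where it is left. A steel lip on the jaw overhangs the probe's shoulder by 6.5 mm when shut, so the probe cannot be lifted until the jaw is open by about 8 mm or more.
- jaw_post (a point): Point on the axis of the upright round wooden post on the sliding jaw, 24 mm diameter; the post stands from 74 to 155 mm above the bench and this point is 125 mm above the bench. It lies 85 mm from the probe's axis (jaw shut), on the vise's -x side. Axes as the vise's.
- probe_grip (a point): The moisture probe (250 g), standing upright in the vise; this point is the centre of the upper, slimmer part of its wooden handle: 26 (x) x 30 (y) mm and 70 mm tall, reaching 35 mm above and below this point, to be gripped; it starts 120 mm above the bench. z is up along the probe; x and y are parallel to the vise's at the start. Below it is a wider block 44 (x) x 40 (y) x 40 mm tall, then the spring foot, whose underside is 101 mm below this point when extended.
- foot_tip (a point): Centre of the underside of the probe's spring foot, between its two brass studs (9 mm diameter, 22 mm apart along the y axis of the foot, which is the probe's y axis). The foot stands 26 mm below the handle's wide block when extended and slides up into it along the probe's z axis.
- probe_foot (a joint): How far the spring foot is pushed into the probe, in m: 0 extended, 0.012 fully in. The spring needs 3 N to begin to move and 0.5 N more per mm: 6 N half way in (0.006), 9 N at the end stop.
- panel: Fixed plywood panel lying on the bench, 260 (x) x 320 (y) x 18 mm thick; origin at the centre of its underside. Its few darker round spots are knots, not the mark.
- mark_spot (a point): Centre of the pencil mark on the panel's top face, 18 mm above the bench: a ring 16 mm in diameter crossed by a straight pencil line 90 mm long through its middle. The x axis runs along the line, z up.
- pencil: Bystander: flat carpenter's pencil, 140 x 13 x 8, lying on the panel (mm). Leave it alone.
- sander: Bystander: cork sanding block, 112 x 62 x 25, lying on the panel (mm). Leave it alone.
- glue: Bystander: white glue bottle, diameter 60, 170 tall (mm). Leave it alone.
- tin: Bystander: steel can, diameter 84, 100 tall (mm). Leave it alone.
- offcut: Bystander: wood offcut, 90 x 60 x 40 (mm). Leave it alone.
- driver: Bystander: screwdriver, about 200 long, lying (mm). Leave it alone.
- hammer: Bystander: hammer, about 280 long, lying (mm). Leave it alone.
- square: Bystander: try square, 120 mm wooden stock and 160 mm steel blade, lying flat (mm). Leave it alone.
Things that resemble listed ones, but are neither listed nor needed, are in the scene too. What is shaped like the vise but pink is not meant.

How it is judged:
By the outcome, as a careful person would: the job done as asked, in the order asked, and still so for the second after the job is handed in, while the arm keeps its last pose, push and grip.
It also fails if it takes over 54 s, if anything falls off the work surface, if the arm or the gripper's body presses on something with over 40 N, if the wrist force passes 120 N, or if a joint passes its speed limit or range.

### The arm

A 6-joint arm with a two-finger parallel gripper is mounted at the origin on the work surface. World frame = base frame: x ahead of the robot, y to its left, z up, the work surface at z = 0. Lengths are in m, angles in degrees, forces in N, time in s.
With the tool pointing down it reaches from about 0.275 to 0.825 m from the base axis. Payload 4.9 kg.
Tool frame: the origin (TCP) lies between the finger pads; the fingertips stand bot.nose_length ahead of it and the grasp point (between the pads) lies 11 mm behind it (bot.nose_length is the distance from the TCP to the fingertips, in m); x points along the fingers, y is the direction in which the jaws open and shut, and the axes are right-handed (so a half turn about x gives the same grasp; the last joint's range is limited). The gripper opens to 85 mm and grips with 20 to 120 N. Pads are 22 mm wide; open, the fingers measure 114 mm over their backs; the gripper's body (76 mm by 85 mm) begins 54 mm behind the grasp point. The pads swing forward as they close: fully open they stand 13 mm farther back than shut.
Start: joints at [-83.262, 18.69, -11.035, 60.275, 0, 82.311], TCP at [0.137, -0.533, 0.203] pointing down, gripper open.
Joint ranges: [-152.03, 152.03], [-55.5, 102.48], [-74.3, 77.21], [-110.64, 120.58], [-84.22, 78.4], [-180, 180]. Speed limits (degrees/s): [147.25, 147.25, 180, 180, 180, 180].

### API

Orientations are given as [roll, pitch, yaw] about the fixed x, y, z axes, in that order (R = Rz(yaw) Ry(pitch) Rx(roll)).
In Python, from rig import bot gives the robot as it stands. The module is installed in compiled form; this text tells all that it offers. Calls block until the motion is done:
- bot.move_ptp(position, orientation): joint-space move of the TCP to a pose.
- bot.line_to(position, orientation=None, vel=0.15, stop_force=None): straight line of the TCP; orientation=None keeps the orientation; vel is the mean speed in m/s. With stop_force (N) it stops when the force on the tool has changed by that much, and returns True; else False.
- bot.move_j(angles): joint-space move.
- bot.gripper_to(opening, strength=None): finger opening in m; strength is the grip in N (None keeps the last); returns when the fingers have stopped.
- bot.dwell(seconds).
- bot.ik(position, orientation): joint angles nearest the present ones, or None.
- bot.camera(name): name is "scene" or "side" or "wrist"; returns a dict with "frame" (420x560x3 uint8, red, green, blue), "fx", "fy", "cx", "cy" (pixels), "distortion" ([k1, k2, p1, p2, k3] as OpenCV has them; the pictures are not rectified), "R" (3x3) and "t" (3): a world point X has camera coordinates R X + t; the wrist camera has in their place "tool_from_camera" (4x4, takes a point from camera to tool coordinates, whose origin is the TCP and whose axes are the tool frame's). Camera axes: x right, y down, z forward; pixel columns grow to the right and rows downward; lengths in m; the calibration is good to about 2 mm. A picture is of the moment at which its call begins: read the wrist's pose just before it. There is no depth.
A pose or a line that the arm cannot do raises bot.IKError and nothing moves.
- bot.sign_off(): hands the job in, once; it reports no verdict.
Trained networks look in the newest picture that a camera, given by its name, has taken for a name from the list of things; names that differ only in an ending like _2 or _b are one class to them, and where a whole thing is asked for, a point or a joint stands for the part that bears it (a point fixed in the world has none). Each returns a list of dicts, best first, with "score" (0 to 1); they miss things now and then, are a little off and sometimes report something else, mostly with a low value. They report only what shows in the picture. A call takes as long as a camera call. They do not tell look-alikes from the thing itself.
- bot.regions_of(camera, query): "region" (420x560 bool, what is visible of it) and "rect" ([left, top, width, height] in pixels, round what is visible of it).
Readings, each from a call of its own:
- bot.get_t(): time.
- bot.get_joints(): joint angles.
- bot.get_qd(): joint speeds.
- bot.get_joint_torque(): joint torques, N m.
- bot.get_eef_pos(): TCP position.
- bot.get_eef_rot(): TCP orientation.
- bot.get_wrist_force(): force on the tool from outside, world axes, zero at the start.
- bot.get_ft_torque(): the same for the moment, N m.
- bot.get_opening(): finger opening in m.
Only numpy, scipy, OpenCV 4.12 (cv2) and the standard library are available. Lean on these libraries where they do the work, as an engineer would, in place of code of your own. Each camera call takes 0.05 s, during which the arm holds its last target. There are 200 camera calls.

## Working session

There is one attempt and no reset: what is moved stays moved. The work goes in short steps, each a Python script; the robot and the scene stay as the last script left them, time stands still between calls to the robot, and variables do not carry over. Pictures are saved under pics/ and viewed, about 8 in all and at most 12, crops included, and the job is handed in when it is done.

```bash
mkdir -p pics
cat > h.py <<'E'
import numpy as np, cv2
from rig import bot
from scipy.spatial.transform import Rotation as Ro
def cam(n):
    p=np.array(bot.get_eef_pos()); r=Ro.from_euler('xyz',bot.get_eef_rot(),degrees=True).as_matrix()
    c=bot.camera(n)
    if n=='wrist':
        T=np.eye(4);T[:3,:3]=r;T[:3,3]=p
        M=np.linalg.inv(T@np.array(c['tool_from_camera'])); c['R']=M[:3,:3]; c['t']=M[:3,3]
    c['R']=np.array(c['R']);c['t']=np.array(c['t'])
    c['K']=np.array([[c['fx'],0,c['cx']],[0,c['fy'],c['cy']],[0,0,1.]]);c['D']=np.array(c['distortion'],float)
    return c
def proj(c,X):
    return cv2.projectPoints(np.array(X,float).reshape(-1,1,3),cv2.Rodrigues(c['R'])[0],c['t'],c['K'],c['D'])[0].reshape(-1,2)
def plane(c,uv,z):
    q=cv2.undistortPoints(np.array(uv,float).reshape(-1,1,2),c['K'],c['D']).reshape(-1,2)
    d=np.c_[q,np.ones(len(q))]@c['R']; o=-c['R'].T@c['t']
    return o+d*((z-o[2])/d[:,2])[:,None]
def save(n,im): cv2.imwrite(n,np.ascontiguousarray(im[:,:,::-1]))
E
python3 - <<'E'
from h import *
print(bot.get_eef_pos(),bot.get_eef_rot(),bot.nose_length,bot.get_t())
for n in ['scene','side']:
    c=cam(n); save(f'pics/{n}0.png',cv2.resize(c['frame'],(800,600),interpolation=cv2.INTER_CUBIC))
    print(n,'pos',-c['R'].T@c['t'],c['fx'])
    for q in ['vise','jaw_post','probe_grip','panel']:
        print(q,[(round(r['score'],2),[int(v) for v in r['rect']]) for r in bot.regions_of(n,q)[:4]])
E
```

```text
[ 0.13694398 -0.53201475  0.20219687] [-97.13992318  89.89985719  97.28598104] 0.008 0.0
scene pos [1.45083322 0.4908016  1.12978614] 506.23418056470746
vise [(0.8, [360, 159, 72, 66]), (0.57, [339, 224, 80, 77])]
jaw_post [(0.86, [392, 157, 27, 49]), (0.81, [382, 226, 27, 51])]
probe_grip [(0.58, [362, 238, 21, 35])]
panel [(0.79, [190, 156, 131, 92]), (0.6, [341, 225, 76, 76])]
side pos [-0.14748218  0.8819711   0.93205151] 404.52636522786105
vise [(0.84, [179, 237, 58, 66]), (0.67, [260, 259, 64, 79])]
jaw_post [(0.84, [277, 278, 33, 39]), (0.59, [193, 245, 32, 43])]
probe_grip [(0.65, [194, 229, 10, 24])]
panel [(0.93, [254, 183, 88, 69])]
```

View pics/scene0.png

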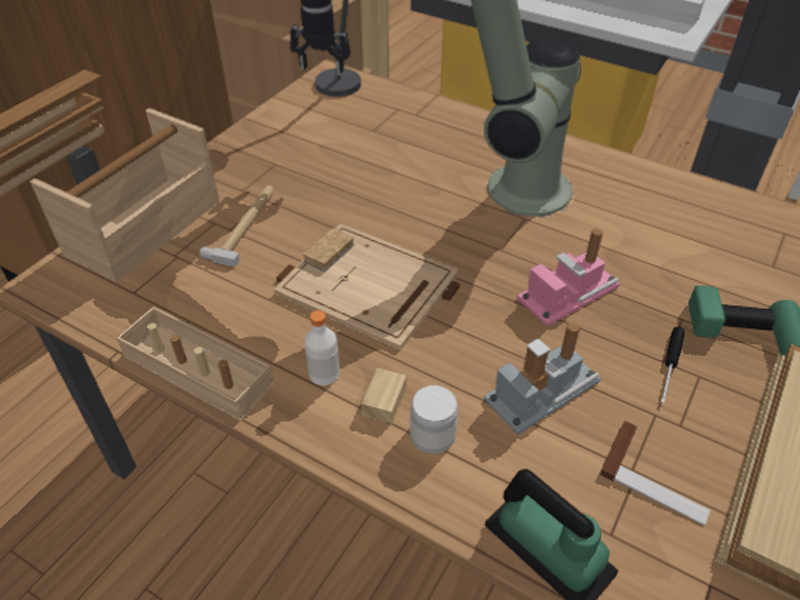

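View pics/side0.png

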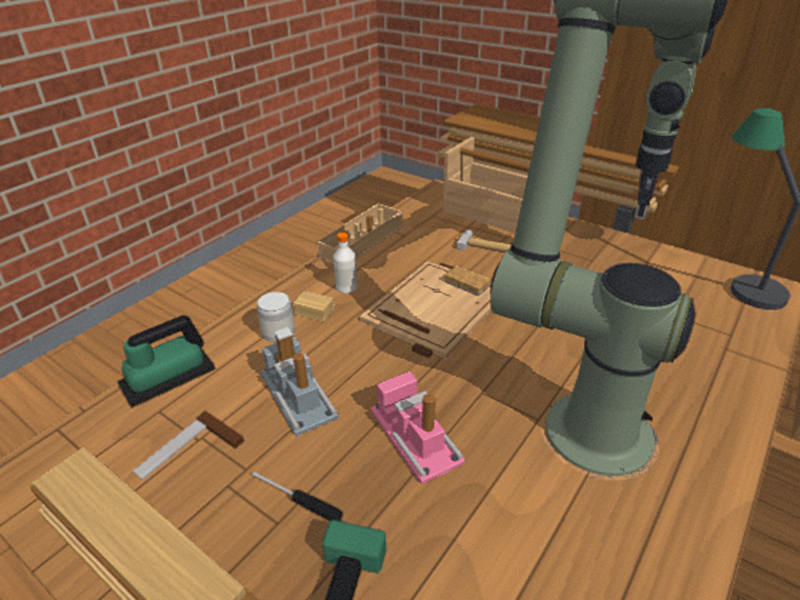

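The scene view shows the grey vise at about (540,375) with the probe at (538,360) and its post at (571,340). The pink vise at (570,275), with its post at (594,245), is the look-alike. In the side view, grey is at (298,385) and pink at (415,425). The mark is at about (345,278) in the scene view and (435,289) in the side view; knots are near (367,245) and (318,292). I choose the grey vise and check it with the wrist camera.

```bash
cat > d.py <<'E'
from h import *
c=cam('scene');s=cam('side')
k=.7
for nm,z,a,b in [('posttop',.155,(572,325),(300,356)),('probetop',.19,(539,346),(284,335)),('mark',.018,(345,278),(435,289))]:
    print(nm,plane(c,np.array([a])*k,z)[0],plane(s,np.array([b])*k,z)[0])
print('line',plane(c,np.array([(333,291),(356,266)])*k,.018))
print('glue,tin',plane(c,np.array([(318,320)])*k,.17),plane(c,np.array([(434,400)])*k,.1),'offcut',plane(c,np.array([(385,390)])*k,.04))
E
python3 d.py
python3 - <<'E'
from h import *
c=cam('wrist')
print(c['fx'],np.array(c['tool_from_camera']).round(3))
print(Ro.from_euler('xyz',bot.get_eef_rot(),degrees=True).as_matrix().round(2))
E
```

```text
posttop [0.5328659  0.30126713 0.155     ] [0.53225965 0.30164318 0.155     ]
probetop [0.64059856 0.27785966 0.19      ] [0.57234418 0.30062486 0.19      ]
mark [ 0.53213492 -0.20697049  0.018     ] [ 0.54058462 -0.21414999  0.018     ]
line [[ 0.57908168 -0.20632769  0.018     ]
 [ 0.48731287 -0.20773049  0.018     ]]
glue,tin [[ 0.77261438 -0.09178677  0.17      ]] [[0.77254092 0.14991561 0.1       ]] offcut [[0.76036683 0.04040916 0.04      ]]
310.5138483475119 [[ 0.    -0.268  0.963 -0.17 ]
 [ 1.     0.    -0.    -0.002]
 [-0.     0.963  0.268 -0.068]
 [ 0.     0.     0.     1.   ]]
[[-0.    0.25 -0.97]
 [ 0.   -0.97 -0.25]
 [-1.   -0.    0.  ]]
```

The two views agree on a probe top at z≈0.155 at (0.608, 0.269). That puts it 82 mm from the post, so the vise yaw is about -23°. Next is the wrist view from above, then one of the mark.

```bash
cat >> h.py <<'E'
def ori(yawy):
    "tool down, tool y at heading yawy (deg)"
    a=np.radians(yawy); x=np.array([0,0,-1.]); y=np.array([np.cos(a),np.sin(a),0])
    return Ro.from_matrix(np.c_[x,y,np.cross(x,y)]).as_euler('xyz',degrees=True).tolist()
E
python3 - <<'E'
from h import *
for f in (67,-113): print(f,[np.round(bot.ik(p,ori(f)),0) if bot.ik(p,ori(f)) else None for p in ([.53,.30,.114],[.61,.27,.114],[.61,.27,.3])])
for f in (-90,0,90,180): q=bot.ik([.536,-.21,.1],ori(f)); print(f,q and np.round(q,0))
E
```

```text
<sys>:0: UserWarning: Gimbal lock detected. Setting third angle to zero since it is not possible to uniquely determine all angles.
Traceback (most recent call last):
ValueError: The truth value of an array with more than one element is ambiguous. Use a.any() or a.all()
```

```bash
sed -i '1i import warnings; warnings.filterwarnings("ignore")' h.py
python3 - <<'E'
from h import *
r=lambda q: None if q is None else np.round(q,0)
for f in (67,-113): print(f,[r(bot.ik(p,ori(f))) for p in ([.53,.30,.114],[.61,.27,.114],[.57,.28,.3])])
for f in (0,180): print(f,r(bot.ik([.536,-.21,.1],ori(f))))
# mark view on the way, then vise view
bot.move_ptp([.50,-.21,.27],ori(-90)) if bot.ik([.5,-.21,.27],ori(-90)) is not None else print('no')
print(np.round(bot.get_joints()),bot.get_t())
c=cam('wrist'); np.savez('m.npz',R=c['R'],t=c['t'],K=c['K'],D=c['D']); m=c['frame']
print(proj(c,[[.536,-.21,.018]]))
bot.move_ptp([.58,.28,.30],ori(-113) if bot.ik([.58,.28,.3],ori(-113)) is not None else ori(67))
print(np.round(bot.get_joints()),bot.get_t())
c=cam('wrist'); np.savez('v.npz',R=c['R'],t=c['t'],K=c['K'],D=c['D'])
print(proj(c,[[.5325,.3014,.155],[.61,.268,.155]]))
for q in ['jaw_post','probe_grip','vise']: print(q,[(round(r['score'],2),[int(v) for v in r['rect']]) for r in bot.regions_of('wrist',q)[:3]])
save('pics/m1.png',cv2.resize(m,(800,600),interpolation=cv2.INTER_CUBIC));save('pics/v1.png',cv2.resize(c['frame'],(800,600),interpolation=cv2.INTER_CUBIC))
E
```

```text
67 [array([23., 29., -9., 52.,  0., 46.]), array([18., 35.,  1., 56.,  0., 41.]), array([20., 26., 14., 78.,  0., 43.])]
-113 [array([  23.,   29.,   -9.,   52.,    0., -134.]), array([  18.,   35.,    1.,   56.,    0., -139.]), array([  20.,   26.,   14.,   78.,    0., -137.])]
0 [-29.  26. -16.  48.   0.  61.]
180 [ -29.   26.  -16.   48.    0. -119.]
[-31.  16.  -5.  69.  -0. 149.] 2.4333
[[288.29813446 141.03808716]]
[  19.   27.   16.   79.   -0. -138.] 6.625
[[287.58061254 231.41851861]
 [288.015647   152.70292162]]
jaw_post [(0.72, [364, 307, 34, 53]), (0.64, [258, 158, 54, 83])]
probe_grip [(0.68, [268, 124, 34, 39])]
vise [(0.9, [251, 84, 68, 156]), (0.62, [346, 242, 73, 118])]
```

View pics/m1.png

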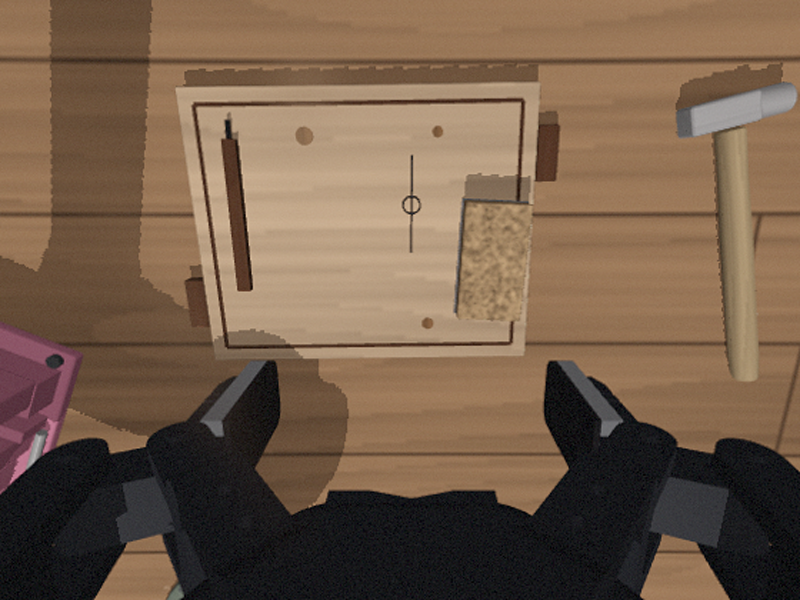

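View pics/v1.png

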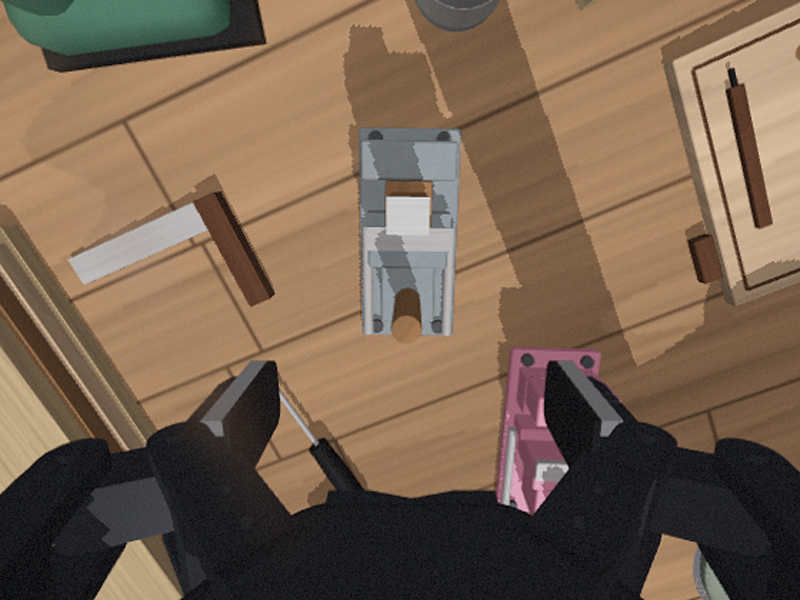

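The mark is at (411,205), with its line from (411,155) to (411,252). The vise view shows the grey vise with the probe's white-topped handle at (408,216) and the post top at (406,329). The pink one is at lower right, out of the way.

Run:
```python
from h import *
k=.7
m=dict(np.load('m.npz'));v=dict(np.load('v.npz'))
P=plane(m,np.array([(411.5,205),(411.8,155),(411,252)])*k,.018);print('mark',P);d=P[1]-P[2];print(np.degrees(np.arctan2(d[1],d[0])),np.linalg.norm(d))
a=plane(v,np.array([(406,329.5)])*k,.155)[0];b=plane(v,np.array([(408,216)])*k,.155)[0]
print(a,b,np.linalg.norm(a-b),np.degrees(np.arctan2(*(b-a)[1::-1])))
B=plane(v,np.array([(360,128),(460,129),(362,334),(451,334)])*k,.01);print(B); 
e=(B[0]+B[1]-B[2]-B[3])/2;print(np.degrees(np.arctan2(e[1],e[0])),np.linalg.norm(e))
```

```text
mark [[ 0.53276793 -0.20966697  0.018     ]
 [ 0.57743458 -0.20996541  0.018     ]
 [ 0.48819587 -0.20915916  0.018     ]]
-0.5176364054141644 0.08924236161461248
[0.53473876 0.30441346 0.155     ] [0.61232928 0.26965037 0.155     ] 0.08502211653479083 -24.133937855451126
[[0.69510116 0.28625846 0.01      ]
 [0.65615881 0.19687212 0.01      ]
 [0.49959993 0.37417323 0.01      ]
 [0.46111727 0.28355004 0.01      ]]
-24.08709807806947 0.21389615785088198
```

Post-to-probe distance measures 85.0 mm and the two yaw estimates agree at -24.1°. I'll grip the post and slide it.

Run:
```python
from h import *
a=np.radians(-24.1);vx=np.array([np.cos(a),np.sin(a),0]);o=ori(-114.1)
p=np.array([.534,.3035,.116])
bot.move_ptp((p+[0,0,.1]).tolist(),o)
print(bot.line_to(p.tolist(),o,vel=.12,stop_force=12))
bot.gripper_to(.018,40); print('op',bot.get_opening(),bot.get_wrist_force())
print(bot.line_to((p-vx*.033).tolist(),o,vel=.05,stop_force=30),bot.get_eef_pos(),bot.get_wrist_force())
bot.gripper_to(.085)
bot.line_to((p-vx*.033+[0,0,.12]).tolist(),o,vel=.15)
bot.move_ptp((p+vx*.045+[0,0,.17]).tolist(),o)
print(bot.get_t())
c=cam('wrist'); np.savez('v2.npz',R=c['R'],t=c['t'],K=c['K'],D=c['D'])
save('pics/v2.png',cv2.resize(c['frame'],(800,600),interpolation=cv2.INTER_CUBIC))
```

```text
False
op 0.021840405778322386 [-0.3667062   1.1645958   2.96146469]
False [0.50357956 0.31731647 0.11643401] [ 1.0255673  -0.44969877  6.29983215]
11.7333
```

View pics/v2.png

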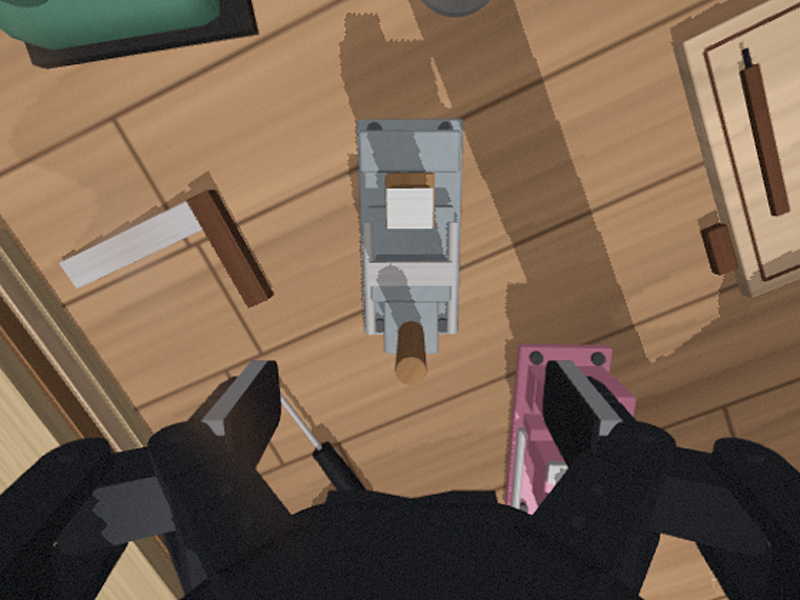

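The jaw is open: the post is now at (411,370) and the probe top at (410,208), with a clear gap between the lip and the handle.

Run:
```python
from h import *
v=dict(np.load('v2.npz'))
b,q=plane(v,np.array([(410,208.5),(411,370)])*.7,.155);print(b,q,np.linalg.norm(b-q))
o=ori(-114.1)
p=(b+[.612,.269,.155])/2; p[2]=.114
bot.move_ptp([p[0],p[1],.22],o)
print(bot.line_to(p.tolist(),o,vel=.12,stop_force=12))
bot.gripper_to(.022,70); print('op',bot.get_opening(),bot.get_wrist_force())
f0=np.array(bot.get_wrist_force())
print(bot.line_to([p[0],p[1],.27],o,vel=.1,stop_force=15),bot.get_eef_pos(),bot.get_wrist_force(),bot.get_opening(),bot.get_t())
bot.camera('scene');c=cam('wrist'); save('pics/v3.png',cv2.resize(c['frame'],(800,600),interpolation=cv2.INTER_CUBIC))
```

```text
[0.61247513 0.26964698 0.155     ] [0.50484981 0.3172076  0.155     ] 0.11766571612698605
False
op 0.02791607419344546 [ 0.80148342 -0.59929571  3.41337859]
False [0.61191065 0.26924396 0.26923436] [ 0.58149534 -0.26177553 -1.64837597] 0.027917158249283362 15.4833
```

View pics/v3.png

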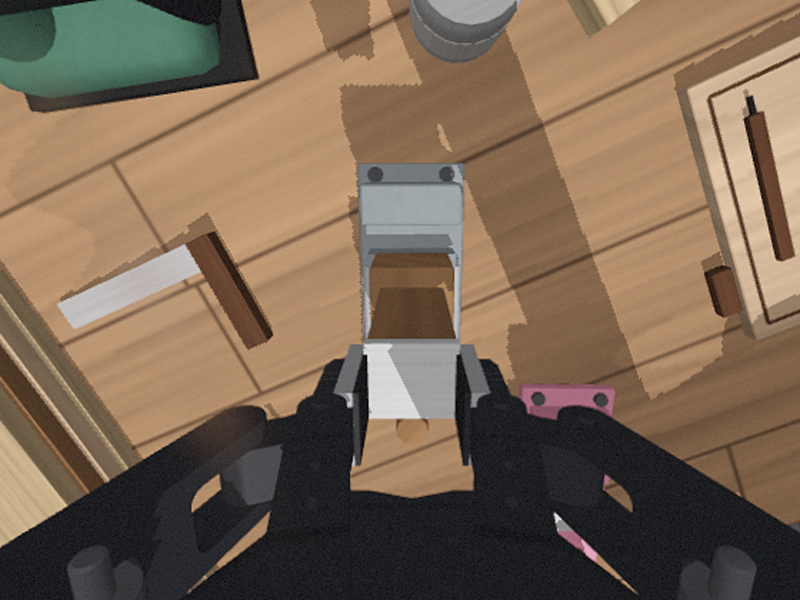

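The probe is lifted clear and gripped squarely between the pads, with its top edge at (362–460, 343) and no sign of tilt. I'll move to the panel, look at the mark again with the tool at its placing heading, and check the probe in the hand with the scene and side cameras.

Run:
```python
from h import *
# predicted probe top corners in held picture (tool coords: x down)
c=cam('wrist'); p=np.array(bot.get_eef_pos()); r=Ro.from_euler('xyz',bot.get_eef_rot(),degrees=True).as_matrix()
for h,a,b in [(-.041,.013,.015),(.029,.013,.015),(.029,.022,.02)]:
    pts=[p+r@np.array([h,sy*b,sz*a]) for sz in (1,-1) for sy in (1,-1)]
    print(h,(proj(c,pts)/.7).round(0).tolist())
h=-.5+180
bot.move_ptp([.533,-.135,.22],ori(h)); print(np.round(bot.get_joints()),bot.get_t())
c=cam('wrist'); np.savez('m2.npz',R=c['R'],t=c['t'],K=c['K'],D=c['D'],f=c['frame'])
print((proj(c,[[.533,-.2097,.018],[.577,-.21,.018],[.488,-.209,.018]])/.7).round(1).tolist())
save('pics/m2.png',cv2.resize(c['frame'],(800,600),interpolation=cv2.INTER_CUBIC))
```

```text
-0.041 [[460.0, 419.0], [368.0, 419.0], [462.0, 346.0], [366.0, 346.0]]
0.029 [[444.0, 340.0], [382.0, 339.0], [446.0, 287.0], [381.0, 287.0]]
0.029 [[454.0, 357.0], [372.0, 357.0], [457.0, 268.0], [370.0, 268.0]]
[ -22.   18.   -9.   63.    0. -111.] 17.1667
[[410.6, 155.5], [355.7, 155.5], [466.7, 156.0]]
```

View pics/m2.png

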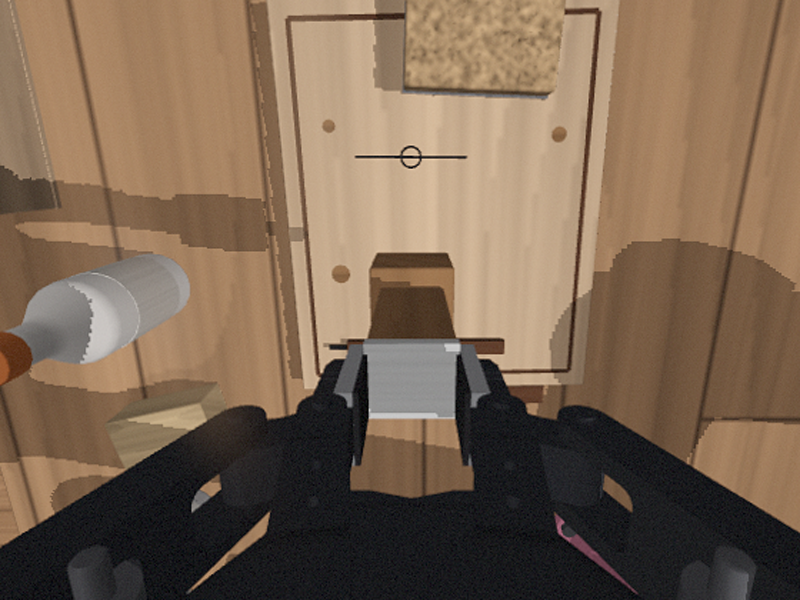

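The mark at (411,156.5) is within about 1 px of the prediction from the first view, and the probe sits where expected in the hand (block edge at (370–454, 267)). I'll place it now.

Run:
```python
from h import *
m=dict(np.load('m2.npz'))
P=plane(m,np.array([(411,156.7),(355.5,156.8),(467,157)])*.7,.018);d=P[1]-P[2];print(P[0],np.degrees(np.arctan2(d[1],d[0])))
M=(P[0]+[.5328,-.2097,.018])/2;o=ori(179.5)
bot.line_to([M[0],M[1],.22],o,vel=.12)
bot.line_to([M[0],M[1],.125],o,vel=.08); bot.dwell(.3)
f0=np.array(bot.get_wrist_force());print('tare',f0,bot.get_eef_pos())
print(bot.line_to([M[0],M[1],.098],o,vel=.015,stop_force=2.5)); bot.dwell(.2)
print(bot.get_eef_pos(),np.array(bot.get_wrist_force())-f0,bot.get_t())
z=bot.get_eef_pos()[2]
for i in range(12):
    f=np.array(bot.get_wrist_force())-f0
    if f[2]>5.6: break
    z-=.001; bot.line_to([M[0],M[1],z],o,vel=.02); bot.dwell(.15)
    print(round(z,4),bot.get_eef_pos()[2].round(4),(np.array(bot.get_wrist_force())-f0).round(2))
print(bot.get_opening(),bot.get_ft_torque(),bot.get_t())
k=[]
for n in('scene','side'):
    c=cam(n);u,v=proj(c,[M])[0].astype(int)
    k.append(cv2.resize(c['frame'][v-70:v+30,u-50:u+50],(400,400),interpolation=cv2.INTER_CUBIC)); print(n,u,v)
save('pics/e.png',np.hstack(k))
```

```text
[ 0.53267486 -0.20879152  0.018     ] -0.49296361619549856
tare [-0.57683623 -0.25397998 -2.14802789] [ 0.53287129 -0.20933942  0.12525162]
True
[ 0.53247092 -0.20901223  0.11210957] [1.62152662 0.29872809 2.92728368] 20.7667
0.1111 0.1111 [0.42 0.2  3.22]
0.1101 0.1101 [0.45 0.15 5.21]
0.1091 0.1091 [0.42 0.36 5.88]
0.028054753256718395 [0.04773311 0.07420366 0.010349  ] 21.9667
scene 240 194
side 305 203
```

View pics/e.png

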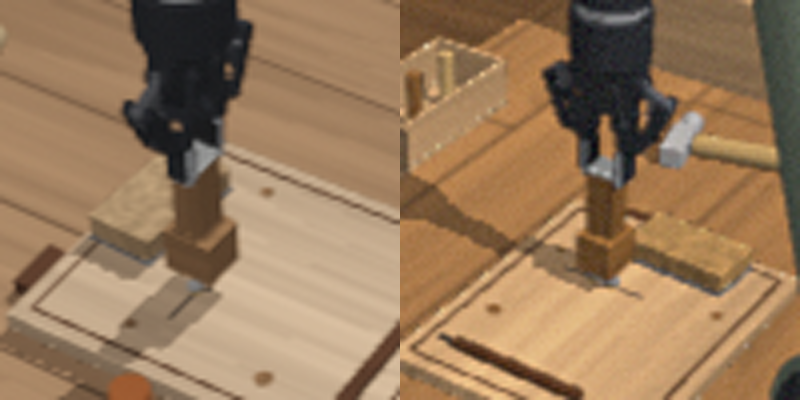

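The foot is down on the ring in both views, with the pencil line running on out from under it along the studs. The force rose faster than the spring rate predicts, so I'll average the readings before trusting it.

Run:
```python
from h import *
def av(n=15):
    F=[]
    for _ in range(n): bot.dwell(.03);F.append(bot.get_wrist_force())
    return np.mean(F,0),np.std(F,0)
p=bot.get_eef_pos();o=ori(179.5)
x,y=.53274,-.20925
f,s=av();print(p,f.round(2),s.round(2))
for z in (.1081,.1071):
    bot.line_to([x,y,z],o,vel=.02); f,s=av();print(z,bot.get_eef_pos().round(4),f.round(2),s.round(2))
    if f[2]+2.15>5.9: break
print(bot.get_t())
```

```text
[ 0.5327119  -0.20923167  0.10913939] [-0.48  0.2   2.84] [0.44 0.65 0.47]
0.1081 [ 0.5327 -0.2092  0.1081] [-0.44 -0.01  3.43] [0.38 0.48 0.36]
0.1071 [ 0.5327 -0.2093  0.1071] [-0.66 -0.06  4.07] [0.53 0.45 0.46]
24.0667
```

Averaged press is about 6.1 N (4.07 + ~2.0 tare). The TCP height of 0.1071 also matches the half-way travel predicted from geometry (0.107). I'm handing in.

```bash
python3 -c "
from h import *
print(bot.get_opening(),bot.get_eef_rot(),bot.get_t()); bot.sign_off()"
```

```text
0.028059689322211652 [ 124.53329362   89.99766656 -145.96881692] 24.0667
the job is handed in; nothing more can be done
```

The job is handed in at 24.1 s. The gripper is still holding the probe and pressing it on the pencilled ring.

- **Vise:** I gripped the grey vise's post and slid the jaw open by about 33 mm. A wrist picture afterwards put the post 117.7 mm from the probe, against 85.0 mm when shut. The jaw was left open.
- **Probe:** I lifted it out and carried it to the panel. The two wrist views of the mark agreed to about 1 mm, and the tool was lined up with the pencil line at a heading of -0.5°. The tool was pointing straight down at the end.
- **Press:** The averaged force is about 6.1 N, though the zero for it is uncertain by about 0.4 N. The probe's height matches the spring foot being half way in.

Single force readings during the press were noisy (about 0.45 N) and first suggested 5.9 N only 3 mm in. The averages, which rose about 0.6 N per mm, did not bear that out, so I pressed 2 mm further. In the last scene and side pictures the foot is on the ring, with the pencil line running out from under it. They are too coarse to check its position to the millimetre, and I took no separate final look at the other things on the bench.

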